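# Show the hidden jar mark to the bench camera

### The arm

A 6-joint arm with a two-finger parallel gripper is mounted at the origin on the work surface. World frame = base frame: x ahead of the robot, y to its left, z up, the work surface at z = 0. Lengths are in m, angles in degrees, forces in N, time in s.
With the tool pointing down it reaches from about 0.325 to 0.85 m from the base axis. Payload 15.5 kg.
Tool frame: the origin (TCP) lies midway between the tips of the shut fingers; the grasp point (between the pads) lies 19 mm behind it; y points along the fingers, x is the direction in which the jaws open and shut, and the axes are right-handed (so a half turn about y gives the same grasp; the last joint's range is limited). The gripper opens to 91 mm and grips with 3 to 60 N. Pads are 32 mm wide; open, the fingers measure 118 mm over their backs; the gripper's body (76 mm by 178 mm) begins 60 mm behind the grasp point.
Start: joints at [65.117, 28.281, 77.091, -0, 74.628, -5.472], TCP at [0.208, 0.589, 0.214] pointing down, gripper open.
Joint ranges: [-166.48, 166.48], [-47.26, 123.95], [12.59, 153.08], [-70.14, 250.14], [6.76, 159.57], [-176.63, 176.63]. Speed limits (degrees/s): [108.29, 108.29, 147.25, 172.46, 172.46, 172.46].

### API

Orientations are given as a 3x3 rotation matrix whose columns are the frame's x, y, z axes.
In Python, from bench import ctrl gives the robot as it stands. The module is installed in compiled form; this text tells all that it offers. Calls block until the motion is done:
- ctrl.goto(position, orientation): joint-space move of the TCP to a pose.
- ctrl.move_l(position, vel=0.15, ori=None, contact_N=None): straight line of the TCP; ori=None keeps the orientation; vel is the mean speed in m/s. With contact_N (N) it stops when the force on the tool has changed by that much, and returns True; else False.
- ctrl.movej(angles): joint-space move.
- ctrl.command_gripper(opening): opening from 0.0 (shut) to 1.0 (fully open); the grip force is fixed at half the most; returns when the fingers have stopped.
- ctrl.sleep(seconds).
- ctrl.ik(position, orientation): joint angles nearest the present ones, or None.
- ctrl.read_camera(name): name is "side" or "top" or "wrist"; returns the picture (480x640x3 uint8, blue, green, red); there is no depth.
- ctrl.camera_params(name): a dict with "fx", "fy", "cx", "cy" (pixels), "pose" (4x4, takes a point from camera to world coordinates); the wrist camera has in their place "T_tool_cam" (4x4, takes a point from camera to tool coordinates, whose origin is the TCP and whose axes are the tool frame's). Camera axes: x right, y up, looking along -z (the intrinsics and any distortion apply to the point x, -y, -z); pixel columns grow to the right and rows downward; lengths in m; the calibration is good to about 2 mm. The wrist camera is an equidistant fisheye: a pixel r from the principal point sees the ray r / f radians off the axis. A picture is of the moment at which its call begins: read the wrist's pose just before it. camera_params takes no time and is no camera call.
A pose or a line that the arm cannot do raises ctrl.MotionError and nothing moves.
- ctrl.sign_off(): hands the job in, once; it reports no verdict.
Readings, each from a call of its own:
- ctrl.current_t(): time.
- ctrl.current_q(): joint angles.
- ctrl.current_dq(): joint speeds.
- ctrl.current_effort(): joint torques, N m.
- ctrl.current_tool_pos(): TCP position.
- ctrl.current_eef_rot(): TCP orientation.
- ctrl.current_contact_force(): force on the tool from outside, world axes, zero at the start.
- ctrl.current_wrist_torque(): the same for the moment, N m.
- ctrl.current_grip_width(): opening from 0.0 (shut) to 1.0 (fully open).
Only numpy, scipy, OpenCV 4.12 (cv2) and the standard library are available. Lean on these libraries where they do the work, as an engineer would, in place of code of your own. Each camera call takes 0.05 s, during which the arm holds its last target.

### The job

Push the specimen-jar carriage along its slide until it clicks fully home at the end. Then swing the small sprung mirror by its upright pin until the bench camera sees the dark mark on the back of the jar centred in the mirror, and finish while still holding the mirror steady at that angle, because its spring turns it back when let go. Leave the loose things on the bench where they are and keep off the camera.

Things in the scene. Friction and masses are not known exactly. Their poses are not given: they have to be found in the camera images.
- stand: fixed grey painted base plate, 12 mm thick, on the bench; its place and yaw change. Offsets named here are in its axes (x, y horizontal, z up), origin on its underside: plate spans x -140 to +110, y -175 to +160 mm; the slide runs along +y at x = -80 mm; the mirror's pivot stands at x = +50, y = +50 mm.
- carriage (a joint): travel of the grey carriage along the stand's +y, 0 to 0.110 m; 0.110 is home against its stop. It starts somewhere in the first 35 mm. Friction about 1 to 2 N; a spring plunger at the side resists (a few N more) at 0.092 to 0.101, then snaps it home and keeps it there.
- tab (a point): upright push tab at the -y end of the carriage, 40 mm wide (stand x), 6 mm thick, from 34 to 104 mm above the bench; the point is the middle of its rear (-y) face, 84 mm up. Push toward the stand's +y. In front of it a white jar (56 mm across, grey lid 62 mm across, top 106 mm above the bench) is clamped on the carriage.
- marker (a point): round dark mark, 16 mm across, on the paper label on the jar's far (+x) side, 70 mm above the bench; it rides with the carriage. With the carriage home it is at stand x = -50, y = 0 mm.
- mirror: upright mirror, glass 40 wide x 50 high, black frame. Origin: glass centre, on its vertical pivot, 70 mm above the bench. x axis = the way the glass faces, z up. At rest it faces bearing -145 deg from the stand's +x; turns only counter-clockwise from above, 0 to 0.95 rad, against a spring (0.12 N m + 0.35 per rad). Mark centred: facing the bisector of the directions to mark (home) and lens.
- pin (a point): upright round steel pin, 11 mm across, on the mirror's lever, 80 mm from the pivot, from 39 to 139 mm above the bench; the point is on its centre line at 120 mm. In the mirror's axes it lies at bearing -153 deg from x (behind the glass). The 12 mm wide lever below it is at 39 to 45 mm height. The working move round the pivot is roughly toward the stand's -x.
- sightline: imaginary line, nothing to touch: origin at the mirror centre, its x axis points horizontally along where the mark's reflection (carriage home) leaves the mirror; it turns twice as fast as the mirror. The mark is centred for the camera when this x axis passes through the lens.
- lens (a point): centre of the front glass of the bench camera's lens, 70 mm above the bench. The lens looks along the camera's +y.
- camera: fixed black bench camera, 50 x 40 x 50 mm, with a 34 mm lens barrel 15 mm long, on a post with a 60 mm foot; top 95 mm above the bench. Origin on the bench under the lens glass, its body lies behind (own -y). It stands at the -y side of the stand, lens glass at stand y -250 to -210, x +20 to +170 mm.
- spare_jar: loose white-bodied jar, 50 mm across, 70 mm tall, on the bench to the +y side of the stand; leave alone. Origin under its centre.
- bowl: loose steel bowl, 90 mm across, 40 mm tall, on the far (+x) side of the stand; leave alone. Origin under its centre.
- probe: loose steel blade with a black handle, 205 mm long, 12 mm high, on the bench beyond the far (+x) side of the stand; leave alone. Origin under the blade's centre.
Not all that is in view belongs to the job. What is shaped like the camera but orange, red or yellow is not meant.

How it is judged:
By the outcome, as a careful person would: the job done as asked, in the order asked, and still so for the second after the job is handed in, while the arm keeps its last pose, push and grip.
It also fails if it takes over 48 s, if anything falls off the work surface, if the arm or the gripper's body presses on something with over 40 N, if the wrist force passes 120 N, or if a joint passes its speed limit or range.

## Working session

There is one attempt and no reset: what is moved stays moved. The work goes in short steps, each a Python script; the robot and the scene stay as the last script left them, time stands still between calls to the robot, and variables do not carry over. Pictures are saved under pics/ and viewed, and the job is handed in when it is done.

```bash
mkdir -p pics; ls; python3 - <<'E'
from bench import ctrl
import cv2,numpy as np
np.set_printoptions(precision=4,suppress=True)
for n in ("side","top","wrist"):
    im=ctrl.read_camera(n); cv2.imwrite(f"pics/{n}0.png",im); print(n,ctrl.camera_params(n))
print(ctrl.current_tool_pos(),ctrl.current_eef_rot(),ctrl.current_t(),ctrl.current_grip_width())
E
```

```text
pics
side {'fx': 481.1846672711439, 'fy': 481.1846672711439, 'cx': 320.98513920346585, 'cy': 239.95242674221387, 'pose': array([[ 0.8003,  0.4596, -0.3851,  0.2371],
       [-0.5995,  0.6034, -0.5258, -0.5523],
       [-0.0093,  0.6517,  0.7584,  0.8756],
       [ 0.    ,  0.    ,  0.    ,  1.    ]])}
top {'fx': 540.6445328518278, 'fy': 540.6445328518278, 'cx': 327.18581830218494, 'cy': 242.21799218471796, 'pose': array([[-0.0273,  0.9972, -0.0702,  0.548 ],
       [-0.9995, -0.0282, -0.0119, -0.0372],
       [-0.0139,  0.0698,  0.9975,  1.3427],
       [ 0.    ,  0.    ,  0.    ,  1.    ]])}
wrist {'fx': 371.64829954431775, 'fy': 371.64829954431775, 'cx': 319.57970706284885, 'cy': 242.76929290700434, 'T_tool_cam': array([[ 1.    , -0.0003, -0.0002,  0.001 ],
       [-0.0001,  0.2619, -0.9651, -0.1693],
       [ 0.0004,  0.9651,  0.2619,  0.0735],
       [ 0.    ,  0.    ,  0.    ,  1.    ]])}
[0.2076 0.5892 0.2135] [[ 0.3324 -0.0004 -0.9432]
 [ 0.9432 -0.0009  0.3324]
 [-0.001  -1.      0.0001]] 0.15 0.9984357966929774
```

View pics/side0.png

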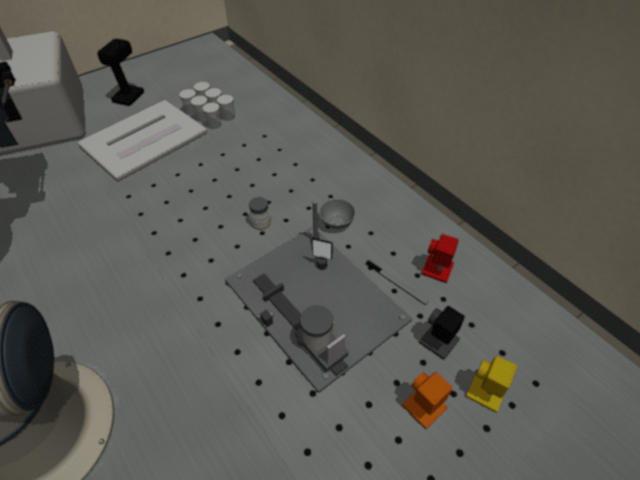

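View pics/top0.png

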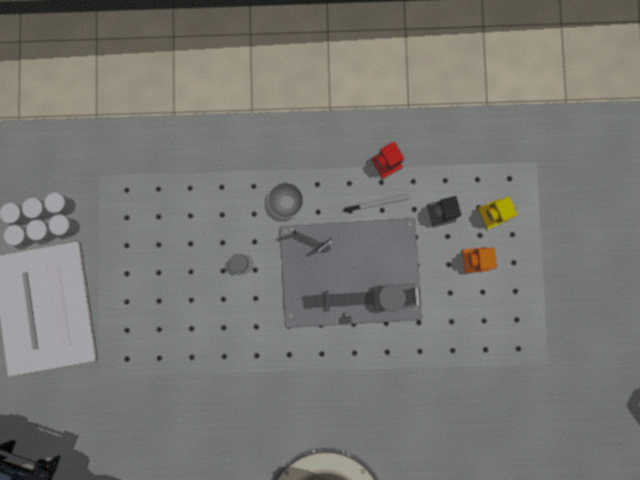

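View pics/wrist0.png

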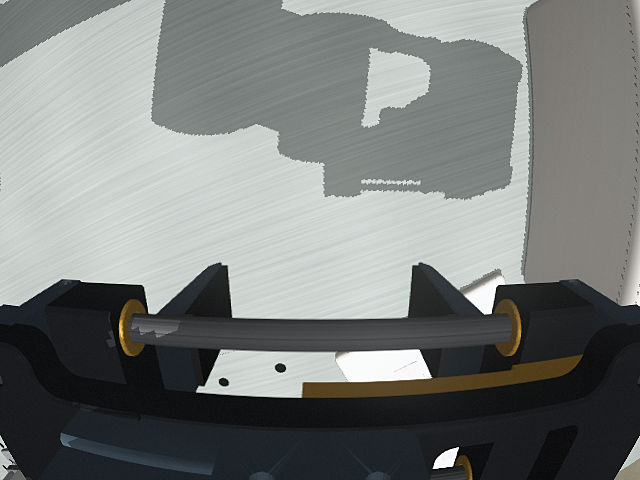

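```bash
python3 - <<'E'
import cv2
t=cv2.imread("pics/top0.png"); cv2.imwrite("pics/topc.png",cv2.resize(t[180:340,270:470],None,fx=4,fy=3.75*4/3.75,interpolation=cv2.INTER_CUBIC)[:600])
s=cv2.imread("pics/side0.png"); cv2.imwrite("pics/sidec.png",cv2.resize(s[195:395,220:480],None,fx=3,fy=3,interpolation=cv2.INTER_CUBIC))
E
```

```text
(no output)
```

View pics/topc.png

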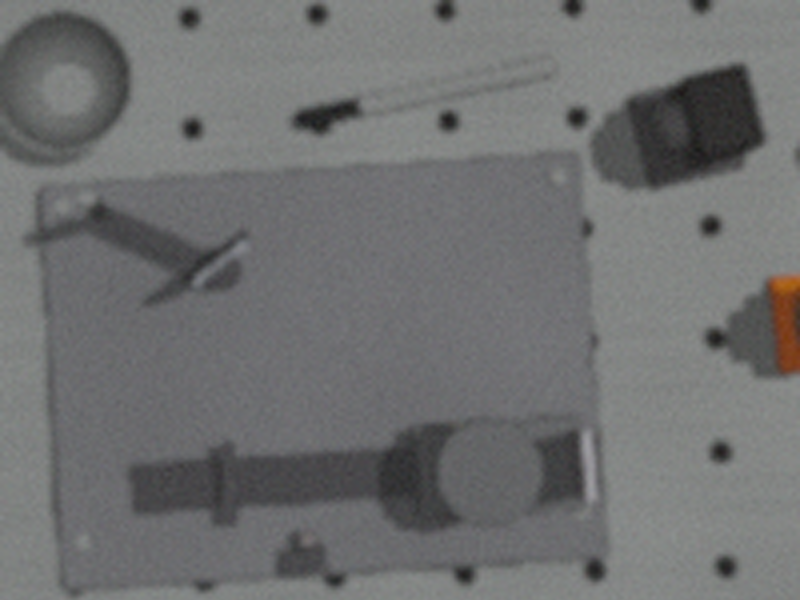

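View pics/sidec.png

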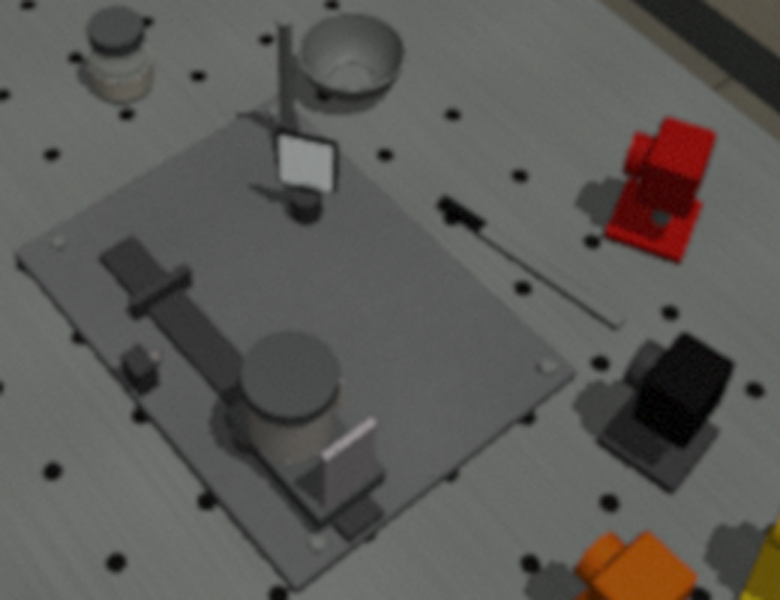

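```bash
cat > h.py <<'E'
from bench import ctrl
import cv2,numpy as np
np.set_printoptions(precision=4,suppress=True)
P={n:ctrl.camera_params(n) for n in("side","top","wrist")}
def ray(n,uv,T=None):
    p=P[n]; u=(uv[0]-p['cx'])/p['fx']; v=(uv[1]-p['cy'])/p['fy']
    if n=='wrist':
        r=np.hypot(u,v); d=np.array([np.sin(r)*u/max(r,1e-9),-np.sin(r)*v/max(r,1e-9),-np.cos(r)])
    else:
        d=np.array([u,-v,-1.]); T=p['pose']
    d=T[:3,:3]@d; return T[:3,3],d/np.linalg.norm(d)
def onz(n,uv,z,T=None):
    o,d=ray(n,uv,T); return o+d*(z-o[2])/d[2]
def tri(*rs):
    A=np.zeros((3,3));b=np.zeros(3)
    for o,d in rs:
        M=np.eye(3)-np.outer(d,d);A+=M;b+=M@o
    x=np.linalg.solve(A,b); return x,[float(np.linalg.norm((np.eye(3)-np.outer(d,d))@(x-o))) for o,d in rs]
def proj(n,X,T=None):
    p=P[n]
    if n!='wrist':T=p['pose']
    c=T[:3,:3].T@(np.asarray(X)-T[:3,3]); c=c*[1,-1,-1]
    if n=='wrist':
        r=np.hypot(c[0],c[1]);th=np.arctan2(r,c[2]);return np.array([p['cx']+p['fx']*th*c[0]/r,p['cy']+p['fy']*th*c[1]/r])
    return np.array([p['cx']+p['fx']*c[0]/c[2],p['cy']+p['fy']*c[1]/c[2]])
def wT():
    T=np.eye(4);T[:3,:3]=ctrl.current_eef_rot();T[:3,3]=ctrl.current_tool_pos()
    return T@P['wrist']['T_tool_cam']
def fit2(S,W):
    S=np.asarray(S,float);W=np.asarray(W,float)[:,:2]
    s=(S[:,0]-S[:,0].mean())+1j*(S[:,1]-S[:,1].mean());w=(W[:,0]-W[:,0].mean())+1j*(W[:,1]-W[:,1].mean())
    th=np.angle((s.conj()*w).sum());c,sn=np.cos(th),np.sin(th);R=np.array([[c,-sn],[sn,c]])
    t=W.mean(0)-R@S.mean(0);return th,t,R,np.linalg.norm(S@R.T+t-W,axis=1)
E
python3 - <<'E'
from h import *
S=[[.11,.16],[.11,-.175],[-.14,-.175],[-.14,.16]]
c=np.array([(38,190),(580,152),(607,560),(65,588)])/4+[270,180]
W=[onz('top',q,.012) for q in c]
th,t,R,e=fit2(S,W);print('top',np.degrees(th),t,e)
c=np.array([(275,100),(575,375),(297,588),(17,255)])/3+[220,195]
W2=[onz('side',q,.012) for q in c]
th2,t2,R2,e=fit2(S,W2);print('side',np.degrees(th2),t2,e)
for nm,s,z in [('pivot',(.05,.05),.07),('tabstart',(-.08,-.1),.084),('mark',(-.05,0),.07)]:
    w=np.r_[R@s+t,z];print(nm,w)
# camera black: body top centre
for q in [(630,100),(745,65),(765,150),(655,188),(600,150)]:
    print(onz('top',np.array(q)/4+[270,180],.095)[:2])
E
```

```text
top 1.9756508941840205 [ 0.5795 -0.0685] [0.0025 0.0001 0.0018 0.0036]
side 2.13946763737775 [ 0.5801 -0.0719] [0.0048 0.0028 0.0049 0.004 ]
pivot [ 0.6278 -0.0168  0.07  ]
tabstart [ 0.503  -0.1712  0.084 ]
mark [ 0.5296 -0.0702  0.07  ]
[ 0.7158 -0.2571]
[ 0.7342 -0.3245]
[ 0.6844 -0.3338]
[ 0.6641 -0.2695]
[ 0.6871 -0.2387]
```

```bash
cat >> h.py <<'E'
def Rtool(deg): # jaw axis x points along world bearing deg, tool down
    a=np.radians(deg);x=np.array([np.cos(a),np.sin(a),0]);y=np.array([0,0,-1.]);return np.c_[x,y,np.cross(x,y)]
E
python3 - <<'E'
from h import *
import pickle
V={}
for k,p in enumerate([(.56,-.02,.26),(.56,-.18,.26)]):
    ctrl.goto(np.array(p),Rtool(92)); ctrl.sleep(.1)
    V[k]=wT(); cv2.imwrite(f"pics/w{k+1}.png",ctrl.read_camera('wrist')); print(ctrl.current_t(),ctrl.current_tool_pos())
pickle.dump(V,open('V.pkl','wb'))
E
```

```text
2.8 [ 0.56   -0.0195  0.26  ]
3.6333 [ 0.5601 -0.179   0.26  ]
```

View pics/w1.png

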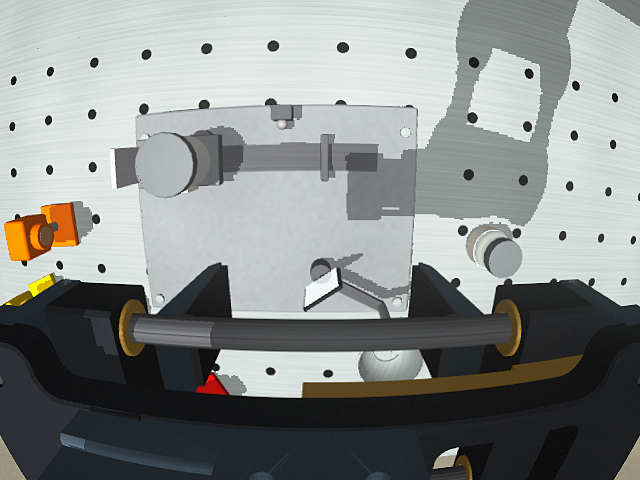

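View pics/w2.png

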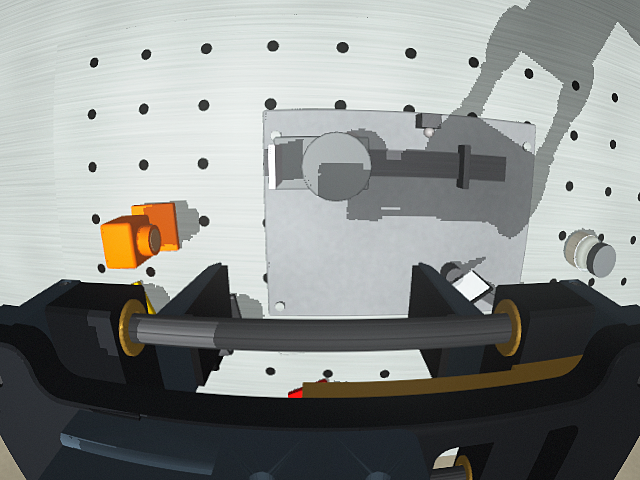

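```bash
python3 - <<'E'
from h import *
import pickle
V=pickle.load(open('V.pkl','rb'))
for k,p in enumerate([(.77,-.2,.26),(.77,-.06,.26)]):
    ctrl.goto(np.array(p),Rtool(92)); ctrl.sleep(.1)
    V[k+2]=wT(); cv2.imwrite(f"pics/w{k+3}.png",ctrl.read_camera('wrist')); print(ctrl.current_t(),ctrl.current_tool_pos())
pickle.dump(V,open('V.pkl','wb'))
E
```

```text
4.6333 [ 0.7692 -0.2     0.261 ]
5.4 [ 0.7699 -0.0612  0.2601]
```

View pics/w3.png

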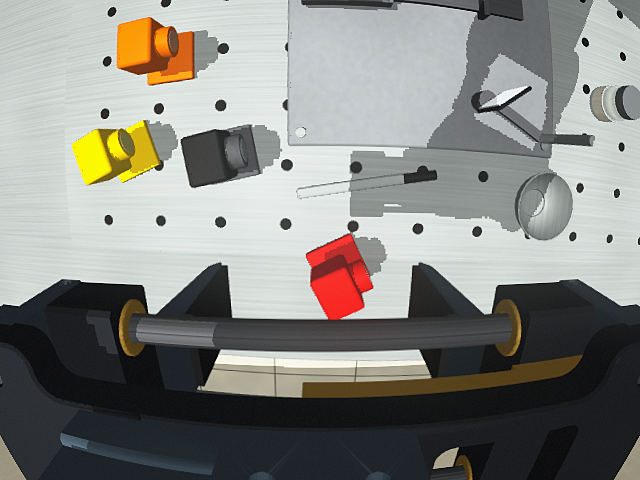

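View pics/w4.png

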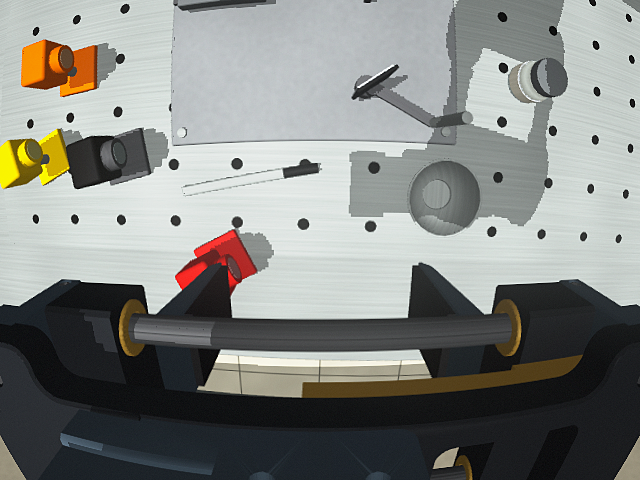

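```bash
python3 - <<'E'
import cv2,numpy as np
a=cv2.imread("pics/w3.png");b=cv2.imread("pics/w4.png");d=cv2.imread("pics/w2.png")
r=lambda x,f:cv2.resize(x,None,fx=f,fy=f,interpolation=cv2.INTER_CUBIC)
cv2.imwrite("pics/c1.png",np.hstack([r(a[110:200,170:265],4),r(b[120:210,60:155],4)]))
cv2.imwrite("pics/c2.png",np.hstack([r(a[70:160,465:600],3),r(b[60:150,340:475],3)]))
cv2.imwrite("pics/c3.png",r(d[100:220,255:415],5))
E
```

```text
(no output)
```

View pics/c1.png

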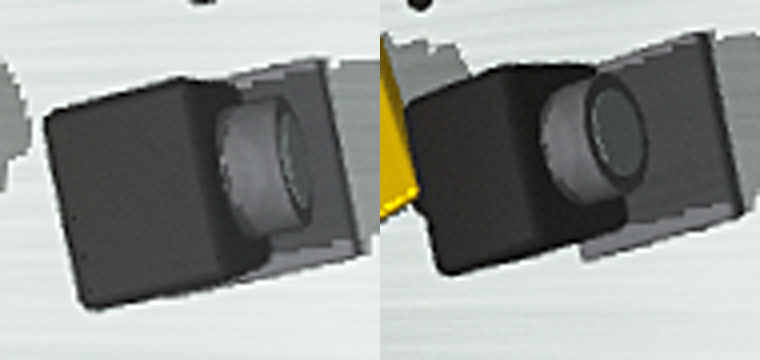

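View pics/c2.png

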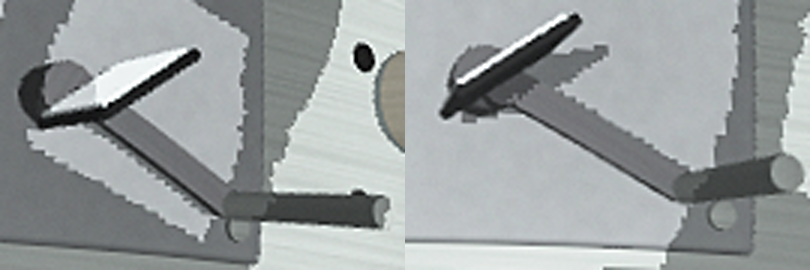

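View pics/c3.png

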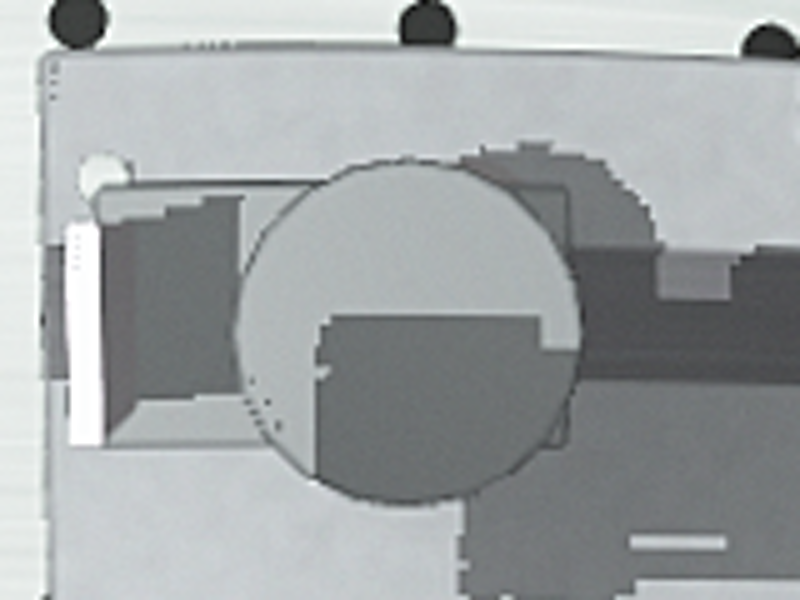

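```bash
python3 - <<'E'
from h import *
import pickle
V=pickle.load(open('V.pkl','rb'))
t2=lambda a,b:tri(ray('wrist',a,V[2]),ray('wrist',b,V[3]))
A=np.array
f=lambda p,s,o:A(p)/s+A(o)
L=t2(f((295,159),4,(170,110)),f((238,130),4,(60,120)));print('lens',L)
pt=t2(f((381,212),3,(465,70)),f((381,174),3,(340,60)));print('pintop',pt)
# body top corners of cam
print('bodyTL',t2(f((45,118),4,(170,110)),f((28,105),4,(60,120))))
print('bodyBL',t2(f((85,303),4,(170,110)),f((65,270),4,(60,120))))
print('footTR',t2(f((325,60),4,(170,110)),f((330,35),4,(60,120))))
print('footBR',t2(f((368,250),4,(170,110)),f((362,210),4,(60,120))))
# mirror top edge ends
print('mirR',t2(f((196,55),3,(465,70)),f((170,18),3,(340,60))))
print('mirL',t2(f((42,122),3,(465,70)),f((42,112),3,(340,60))))
# side view of pin top / top
for n in('side','top'): print(n,'proj pin',proj(n,pt[0]),'lens',proj(n,L[0]))
# tab with w2: rear top edge
print('tab', [onz('wrist',f(p,5,(255,100)),.104,V[1]) for p in ((66,222),(66,446))])
a=ray('wrist',f((66,222),5,(255,100)),V[1]);
print('jar',onz('wrist',f((408,332),5,(255,100)),.106,V[1]))
print('w1 tab', [onz('wrist',p,.104,V[0]) for p in ((110,149),(117,188))])
print('tri tab',tri(ray('wrist',f((66,222),5,(255,100)),V[1]),ray('wrist',(110,149),V[0])), tri(ray('wrist',f((66,446),5,(255,100)),V[1]),ray('wrist',(117,188),V[0])))
# stand corners
c2=[f((43,58),5,(255,100)),(535,126)]
print('w2 corners low',[onz('wrist',q,.012,V[1]) for q in c2],'w2 right low?')
cs={0:[((-.14,-.175),(137,116)),((-.14,.16),(416,108))],1:[((-.14,-.175),(263.5,111)),((-.14,.16),(535,126)),((.11,-.175),(266,314))],2:[((.11,-.175),(288,145))],3:[((.11,-.175),(172,143)),((.11,.16),(455,143))]}
S=[];W=[]
for k,l in cs.items():
    for s,q in l: S.append(s);W.append(onz('wrist',q,.012,V[k]))
th,t,R,e=fit2(S,W);print(np.degrees(th),t,e)
print('pivot',R@[.05,.05]+t)
E
```

```text
lens (array([ 0.7027, -0.2756,  0.0679]), [4.4005098384577886e-05, 4.400509838459175e-05])
pintop (array([0.6662, 0.0575, 0.135 ]), [0.00018767719931945894, 0.00018767719931941332])
bodyTL (array([ 0.6916, -0.3331,  0.0891]), [0.00011864418131633269, 0.00011864418131637164])
bodyBL (array([ 0.7368, -0.3239,  0.087 ]), [0.0001774017396458404, 0.000177401739645998])
footTR (array([ 0.6753, -0.2812,  0.0002]), [0.00029066842198375296, 0.00029066842198372265])
footBR (array([ 0.7298, -0.2661,  0.0093]), [4.4225107228522906e-05, 4.422510722867926e-05])
mirR (array([0.6212, 0.0037, 0.0967]), [0.00021297345601355722, 0.00021297345601354687])
mirL (array([ 0.6458, -0.0289,  0.0412]), [6.891619745326858e-05, 6.891619745355035e-05])
side proj pin [313.9278 202.0261] lens [430.9603 314.6046]
top proj pin [291.0815 228.5128] lens [433.5934 211.8285]
tab [array([ 0.4878, -0.2254,  0.104 ]), array([ 0.5275, -0.2247,  0.104 ])]
jar [ 0.5053 -0.1653  0.106 ]
w1 tab [array([ 0.4882, -0.2237,  0.104 ]), array([ 0.5266, -0.2169,  0.104 ])]
tri tab (array([ 0.488 , -0.2259,  0.1004]), [0.00018383724742071525, 0.00018383724742060523]) (array([ 0.5291, -0.2269,  0.0873]), [0.0004267323389694352, 0.0004267323389693072])
w2 corners low [array([ 0.451 , -0.2443,  0.012 ]), array([0.4399, 0.0856, 0.012 ])] w2 right low?
1.7401856789762111 [ 0.5824 -0.0668] [0.0053 0.0029 0.003  0.004  0.0036 0.0015 0.0038 0.0036]
pivot [ 0.6309 -0.0153]
```

The four camera-shaped candidates in w3 are black (220,160), orange (150,50), yellow (105,155) and red (340,280). The black one is the bench camera, and its crop c1 shows the lens glass facing the stand. In w2 the push tab is the white edge at (269,168), and in w4 the top of the pin is at (467,118). Next I'll push the carriage.

```bash
python3 - <<'E'
from h import *
R=Rtool(91.9);u=np.array([-.0332,.9995,0])
s=np.array([.5095,-.285,.076])
ctrl.goto(np.array([.53,-.27,.2]),R)
ctrl.command_gripper(0.0)
ctrl.goto(s+[0,0,.06],R); ctrl.move_l(s,vel=.15)
print(ctrl.current_t(),ctrl.current_contact_force(),ctrl.current_grip_width())
r=ctrl.move_l(s+u*.165,vel=.07,contact_N=20)
print(r,ctrl.current_tool_pos(),ctrl.current_contact_force(),ctrl.current_t())
cv2.imwrite("pics/top1.png",ctrl.read_camera('top'));T=wT();cv2.imwrite("pics/w5.png",ctrl.read_camera('wrist'));cv2.imwrite("pics/side1.png",ctrl.read_camera('side'))
E
python3 -c "
import cv2,numpy as np
s=cv2.imread('pics/side1.png')[195:395,220:480]
t=cv2.imread('pics/top1.png')[180:340,270:470]
cv2.imwrite('pics/c4.png',np.hstack([cv2.resize(s,(400,308)),cv2.resize(t,(400,308))]))"
```

```text
8.9333 [-0.3302 -0.2739  0.4387] 0.004009433515443406
True [ 0.5048 -0.1413  0.0761] [ -2.1049 -13.3749   0.5796] 10.7583
```

View pics/c4.png

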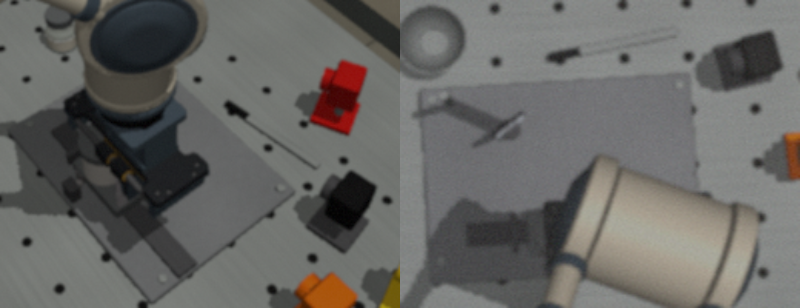

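View pics/w5.png

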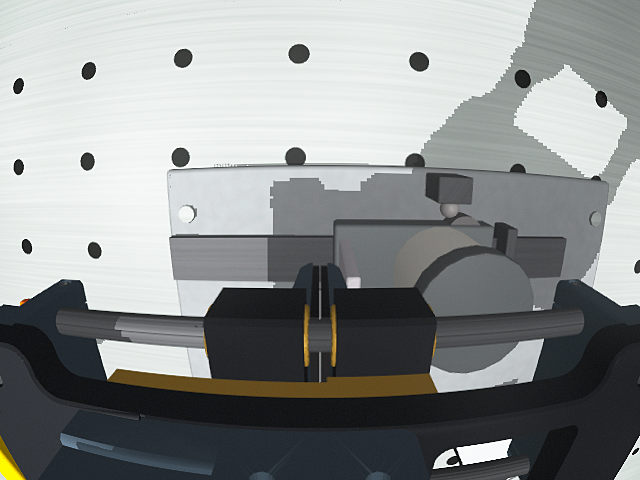

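```bash
python3 - <<'E'
from h import *
import pickle
p=ctrl.current_tool_pos()
ctrl.move_l(p+[0.001,-.02,0],vel=.1); ctrl.move_l(p+[.001,-.02,.1],vel=.2)
R=Rtool(144)
pin=np.array([.6662,.0575,0])
ctrl.goto(pin+[0,0,.215],R); ctrl.command_gripper(.55)
print(ctrl.current_t(),ctrl.current_tool_pos(),ctrl.current_q())
T=wT();cv2.imwrite("pics/w6.png",ctrl.read_camera('wrist'));cv2.imwrite("pics/side2.png",ctrl.read_camera('side'))
pickle.dump(T,open('T6.pkl','wb'))
E
python3 -c "
import cv2
s=cv2.imread('pics/side2.png')[195:395,220:480]
cv2.imwrite('pics/c5.png',cv2.resize(s,None,fx=3,fy=3,interpolation=cv2.INTER_CUBIC))"
```

```text
13.8667 [0.6662 0.0575 0.215 ] [  -0.1781   31.8476   70.2612   -0.0017   77.8925 -144.18  ]
```

View pics/w6.png

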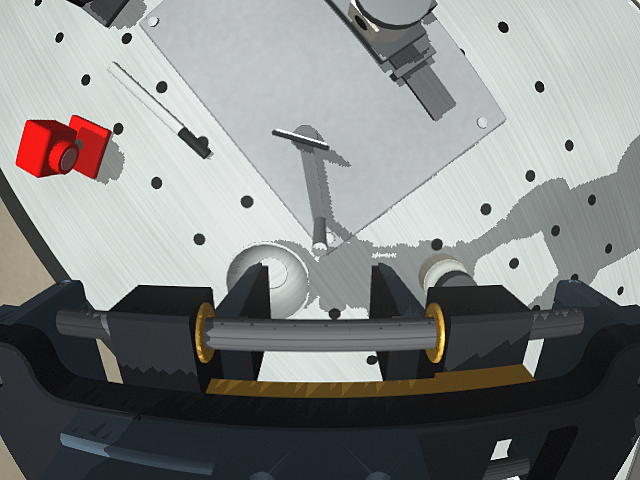

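View pics/c5.png

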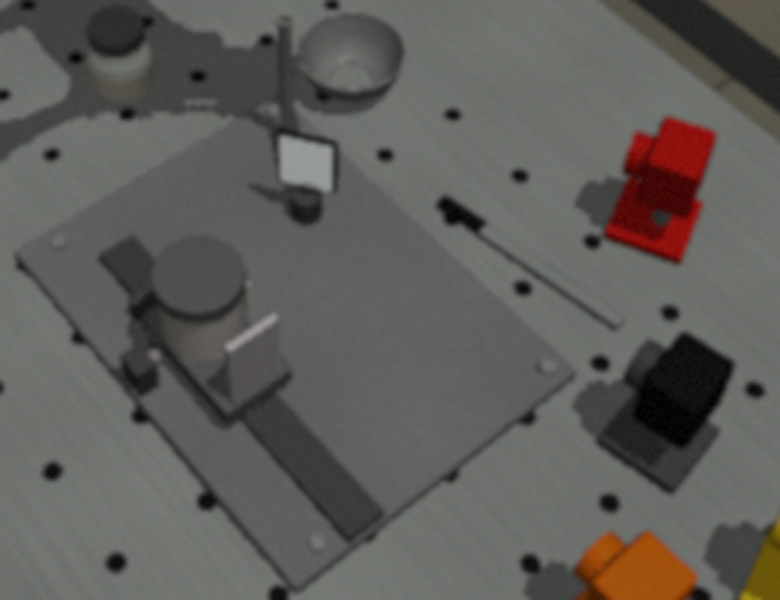

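```bash
python3 - <<'E'
from h import *
import pickle
T=pickle.load(open('T6.pkl','rb'))
print(proj('wrist',[.6662,.0575,.139],T),'obs 320,246; base',proj('wrist',[.6662,.0575,.045],T),'mark',proj('wrist',[.5327,-.068,.07],T),'piv',proj('wrist',[.631,-.0147,.097],T))
print('pin on z',onz('wrist',(320,246),.139,T),'marker',onz('wrist',(360,25),.07,T))
S=[(-.14,.16),(.11,.16),(.11,-.175)]
W=[onz('wrist',q,.012,T) for q in [(506,122),(329,258),(142,18)]]
th,t,R,e=fit2(S,W);print(np.degrees(th),t,e,'pivot',R@[.05,.05]+t,'mark',R@[-.05,0]+t)
im=cv2.imread('pics/w6.png')
a=cv2.resize(im[110:260,260:400],None,fx=4,fy=4,interpolation=cv2.INTER_CUBIC);cv2.imwrite('pics/c6.png',a)
E
```

```text
[318.3265 251.9397] obs 320,246; base [318.6529 223.156 ] mark [359.173   23.2106] piv [300.1989 136.6054]
pin on z [0.6628 0.0547 0.139 ] marker [ 0.5331 -0.0663  0.07  ]
1.033871232247434 [ 0.5788 -0.0646] [0.006  0.0034 0.0028] pivot [ 0.6279 -0.0137] mark [ 0.5288 -0.0655]
```

View pics/c6.png

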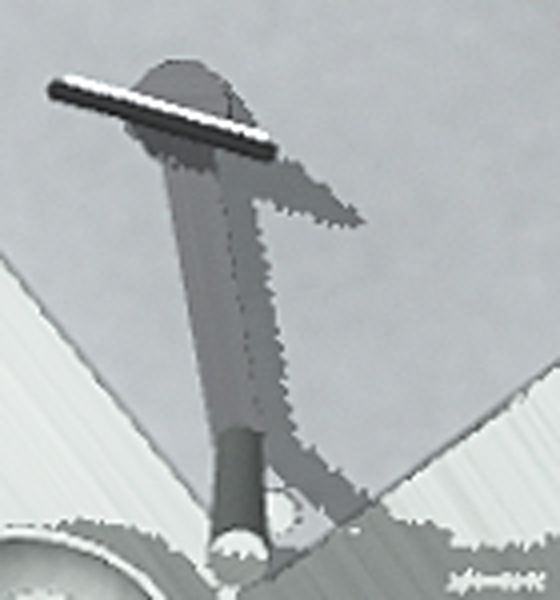

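```bash
python3 - <<'E'
from h import *
pin=np.array([.6655,.057,.09])
print(ctrl.move_l(pin,vel=.12,contact_N=8),ctrl.current_tool_pos(),ctrl.current_contact_force())
ctrl.command_gripper(0.0)
print(ctrl.current_t(),ctrl.current_grip_width(),ctrl.current_tool_pos(),ctrl.current_contact_force(),ctrl.current_wrist_torque())
T=wT();cv2.imwrite("pics/w7.png",ctrl.read_camera('wrist'))
import pickle;pickle.dump(T,open('T7.pkl','wb'))
E
```

```text
False [0.666  0.057  0.0908] [-0.1652  0.7483  0.4391]
15.85 0.11009559659331108 [0.6656 0.0569 0.09  ] [ 0.487  -1.56    0.4534] [-0.0929 -0.0603 -0.1132]
```

View pics/w7.png

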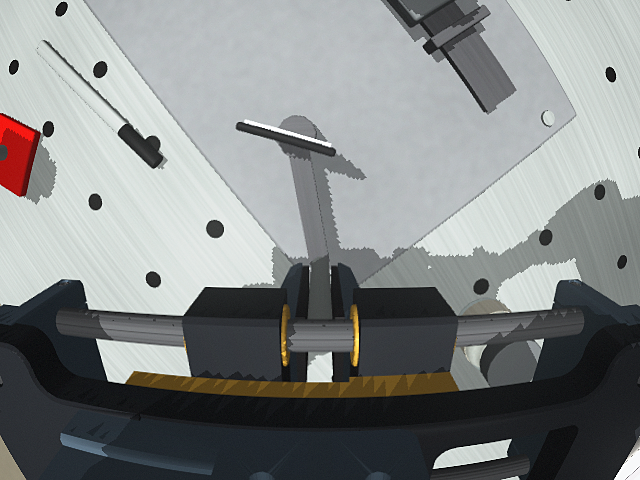

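```bash
python3 - <<'E'
from h import *
import pickle
piv=np.array([.6305,-.0149]);b0=63.9;rot=30.1
for k in range(1,6):
    d=rot*k/5;b=np.radians(b0+d)
    ctrl.move_l(np.r_[piv+.08*np.array([np.cos(b),np.sin(b)]),.09],vel=.04,ori=Rtool(144+d))
    print(ctrl.current_tool_pos(),ctrl.current_contact_force(),ctrl.current_wrist_torque()[2])
ctrl.sleep(.2)
T=wT();cv2.imwrite("pics/w8.png",ctrl.read_camera('wrist'));cv2.imwrite("pics/side3.png",ctrl.read_camera('side'))
pickle.dump(T,open('T8.pkl','wb'));print(ctrl.current_t(),ctrl.current_grip_width(),ctrl.current_tool_pos(),ctrl.current_contact_force())
a=cv2.imread('pics/w7.png');b=cv2.imread('pics/w8.png')
r=lambda i:cv2.resize(i[90:190,215:349],None,fx=3,fy=3,interpolation=cv2.INTER_CUBIC)
cv2.imwrite('pics/c8.png',np.hstack([r(a),r(b)]))
E
```

```text
[0.6581 0.0602 0.09  ] [ 0.685  -1.7797  0.3246] -0.027570652884912988
[0.6502 0.0626 0.09  ] [ 1.9821 -2.4563  0.3196] -0.014540821460244727
[0.6421 0.0642 0.09  ] [ 2.3488 -1.4194  0.1423] -0.11979003627888356
[0.6337 0.065  0.0901] [ 2.5707 -1.4894 -0.106 ] -0.15344063121645593
[0.6253 0.065  0.0901] [ 3.0767 -0.3612  0.0941] -0.12165359576918165
17.9917 0.11524225976552456 [0.6252 0.065  0.09  ] [4.1692 0.3272 1.8413]
```

View pics/w8.png

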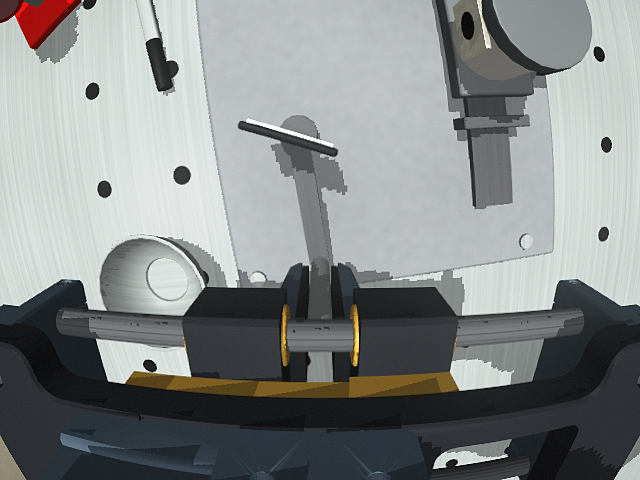

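View pics/c8.png

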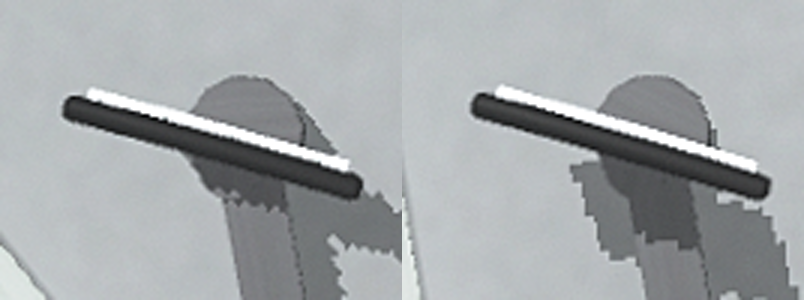

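```bash
python3 - <<'E'
from h import *
import pickle
A=np.array
f=lambda p:A(p)/3+A((215,90))
T7=pickle.load(open('T7.pkl','rb'));T8=pickle.load(open('T8.pkl','rb'))
def seg(n,T):
    im=cv2.imread(n)[100:170,225:349]; g=im.max(2)
    m=(g<75).astype(np.uint8); nn,l,st,c=cv2.connectedComponentsWithStats(m)
    k=1+np.argmax(st[1:,4]); ys,xs=np.where(l==k); ys=ys+100;xs=xs+225
    W=A([onz('wrist',(x,y),.096,T)[:2] for x,y in zip(xs,ys)])
    d=cv2.fitLine(W.astype(np.float32),cv2.DIST_L2,0,1e-6,1e-6).ravel()[:2]
    print(n,st[k],'bearing',np.degrees(np.arctan2(d[1],d[0])),'centre',W.mean(0))
    return np.degrees(np.arctan2(d[1],d[0]))
for n,T,e in(('pics/w7.png',T7,[(72,107),(352,185)]),('pics/w8.png',T8,[(78,105),(358,186)])):
    w=[onz('wrist',f(p),.096,T)[:2] for p in e];d=w[1]-w[0];print('manual',np.degrees(np.arctan2(d[1],d[0])),np.linalg.norm(d),np.mean(w,0))
    seg(n,T)
print('mark now',onz('wrist',(467,25),.07,T8))
piv=A([.6305,-.0149])
for lens in(A([.7027,-.2756]),):
  for mk in (A([.5323,-.0682]),onz('wrist',(467,25),.07,T8)[:2]):
    b=lambda v:np.degrees(np.arctan2(v[1],v[0]))
    print('bisector',(b(mk-piv)+b(lens-piv))/2)
p=ctrl.current_tool_pos()[:2]-piv;print('pin bearing',np.degrees(np.arctan2(p[1],p[0])),'faces',np.degrees(np.arctan2(p[1],p[0]))+153-360,np.linalg.norm(p))
E
```

```text
manual 127.40188577762116 0.04274584948398439 [ 0.6333 -0.013 ]
pics/w7.png [ 11  22 100  35 846] bearing -53.00869 centre [ 0.6333 -0.0128]
manual 156.88301491072744 0.042818686646069457 [ 0.6314 -0.0118]
pics/w8.png [ 13  21 100  35 810] bearing -23.48793 centre [ 0.6309 -0.0115]
mark now [ 0.5321 -0.0682  0.07  ]
bisector -113.01416498920065
bisector -113.05227296637472
pin bearing 93.77561826190815 faces -113.22438173809184 0.08003348982136244
```

```bash
python3 - <<'E'
from h import *
piv=np.array([.6305,-.0149]);b=np.radians(94.3)
ctrl.move_l(np.r_[piv+.08*np.array([np.cos(b),np.sin(b)]),.09],vel=.01,ori=Rtool(174.1))
ctrl.sleep(.5)
p=ctrl.current_tool_pos()[:2]-piv;f=np.degrees(np.arctan2(p[1],p[0]))+153-360
print('faces',f,np.linalg.norm(p),ctrl.current_contact_force(),ctrl.current_grip_width())
T=wT();im=ctrl.read_camera('wrist');cv2.imwrite('pics/w9.png',im)
cv2.imwrite('pics/side4.png',ctrl.read_camera('side')[150:400,200:520])
g=im[100:170,225:349].max(2);n,l,st,c=cv2.connectedComponentsWithStats((g<75).astype(np.uint8))
k=1+np.argmax(st[1:,4]);ys,xs=np.where(l==k)
W=np.float32([onz('wrist',(x+225,y+100),.096,T)[:2] for x,y in zip(xs,ys)])
d=cv2.fitLine(W,cv2.DIST_L2,0,1e-6,1e-6).ravel();print('img faces',np.degrees(np.arctan2(d[1],d[0]))-90,st[k],ctrl.current_t(),ctrl.current_dq())
E
```

```text
faces -112.72311100548865 0.08003010512594196 [ 3.2115 -0.013   1.3674] 0.11299639435345565
img faces -112.998474 [ 12  22  99  34 808] 18.8417 [ 0.0359  0.0623 -0.0176 -0.0095  0.0198  0.0357]
```

View pics/side4.png

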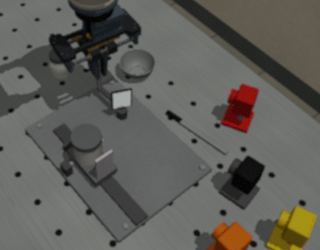

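View pics/w9.png

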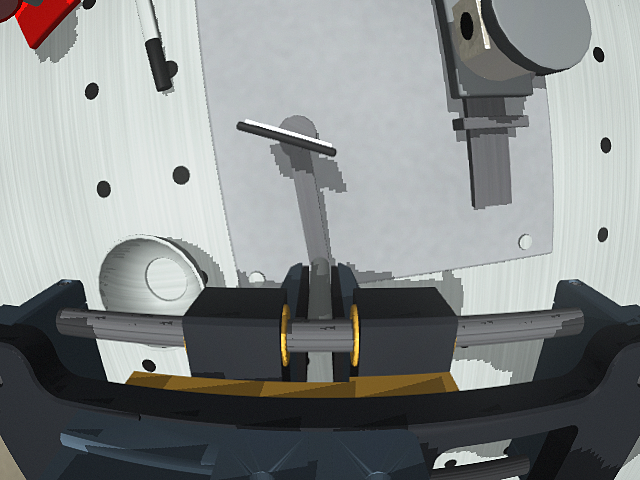

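```bash
python3 -c "
from bench import ctrl
print(ctrl.sign_off())"
```

```text
the job is handed in; nothing more can be done
None
```

I pushed the carriage home, turned the mirror about 30° by its pin, and handed the job in at about 19 s with the pin still gripped.

- **Carriage:** the push ended against a hard stop, set to halt at 20 N. The tab came to rest about 1 mm from its computed home position. In the later picture the mark is at (0.532, -0.068), where it should be with the carriage home.
- **Mirror:** it needs to face -113.0° in world bearing, taken from the mark, the pivot and the black camera's lens at (0.703, -0.276). The last checks gave -112.7° from the pin position and -113.0° from the mirror edge in the wrist picture. They differ by about 0.3°. The first stop measured about 0.2–0.5° short, so I turned it slightly further.
- **Other objects:** the bowl, spare jar, probe and bench camera looked undisturbed in the last pictures.
- **Disagreements:** my stand-corner fits were off by 2–6 mm, so I set the pivot from the gripped pin instead, taking the stand's yaw as 1.9°. I didn't check the view through the bench camera itself, only the geometry. At the last reading the arm was still moving slightly, under 0.1°/s.

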